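# Snap a vial cap home in the capping press

## Task

One of the three vials in the tray has its cap only perched on the neck. Lay that vial in the capping press with its cap towards the moving jaw and let go of it, then swing the press's moving handle towards the fixed one until the resistance peaks and gives and the cap is fully home. Ease off at once, before the squeeze cracks the glass, let the handle spring fully open again, and leave the vial lying in the press and everything else undisturbed.

Things in the scene. Friction and masses are not known exactly. Their poses are not given: they have to be found in the camera images.
- vial_mid (a point): Middle of the glass body of the vial to cap: amber cylinder, 28 mm across, 64 mm long, about 0.11 kg, lying level. +y runs along it to the cap, its bottom is at y = -32 mm. In the tray it lies 44 mm above the table in two V saddles with 44 mm clear between them lengthwise, so it can be gripped across its diameter from above between them.
- cap_top (a point): Centre of the flat outer end of that vial's white cap (24 mm across, 12 mm long), same axes. 50 mm from vial_mid along +y while perched, 46 mm when fully home. Pushed along the vial, it resists with a force that builds to a peak of about 20 N within the first millimetre, then gives way and snaps home.
- tray: Grey tray, 260 x 110 mm, floor 6 mm thick, fixed; origin under its middle. Three pairs of V saddles at x = -80, 0 and +80 mm, a vial in each, lying along the tray's y with its cap to +y, middle 44 mm above the table.
- capped_a: A vial like the first whose cap is already home, in the tray; to be left alone. Origin at the middle of its glass.
- capped_b: Another such capped vial in the tray; to be left alone. Origin at the middle of its glass.
- cap_cup: Bystander: empty glass cup, 68 mm across, 50 mm high. Origin under its middle.
- tape_roll: Bystander: roll of tape lying flat, 90 mm across, 25 mm high. Origin under its middle.
- nest (a point): Where the vial's middle belongs in the press, 50 mm above the table, with its bottom on the anvil, a flat face at y = -32 mm. y: anvil to moving jaw (cap side), +x to the hinge. Two open 45 degree V saddles, 44 mm clear between them lengthwise, hold it along y, 38 mm above the base plate. It may be laid up to 8 mm off the anvil (+y): the jaw slides it home.
- press: Capping press, bolted down: grey base plate 12 mm thick from x = -57 to 118, y = -75 to 75 mm, aluminium arms and black grips 38 to 62 mm above the table. Origin under the vial's axis; nest at x = 0, y = -12 mm, same axes. Vertical hinge pin at x = 95, y = 0, 75 mm high. Fixed grip from x = -50, y = -45 to x = -145, y = -35 mm; it cannot move.
- grip (a point): Point on the outer face of the moving black grip (95 x 14 x 24 mm), half-way up, 50 mm above the table, 20 mm from its free end. +y points out of that face, within 8 degrees, so push along -y. The hinge lies at x = 220, y = -47.5 mm in these axes, which are parallel to the press's at a jaw angle of 0.30: the point goes round it on an arc. 2.3 times farther out than the jaw tip.
- jaw (a joint): Angle of the moving handle: 0 sprung open, grows closing (anticlockwise from above), stop 0.50 rad. The ball-ended jaw tip has a screw set up to 11 mm either way, not measured: the cap comes home anywhere from 0.18 to 0.42, so feel for it. Force at the grip: 1 to 3 N return spring, 7 to 11 N at the peak, 1 to 3 N after it, then rising 2 N per mm; at 35 N at the jaw (17 N at the grip) the glass cracks.

How it is judged:
By the outcome, as a careful person would: the job done as asked, in the order asked, and still so for the second after the job is handed in, with the robot touching nothing.
It also fails if it takes over 67 s, if anything falls off the work surface, if the arm or the gripper's body presses on something with over 40 N, if the wrist force passes 120 N, or if a joint passes its speed limit or range.

## Robot

A 6-joint arm with a two-finger parallel gripper is mounted at the origin on the work surface. World frame = base frame: x ahead of the robot, y to its left, z up, the work surface at z = 0. Lengths are in mm, angles in rad, forces in N, time in s.
With the tool pointing down it reaches from about 350 to 875 mm from the base axis. Payload 4.2 kg.
Tool frame: the origin (TCP) lies midway between the tips of the shut fingers; the grasp point (between the pads) lies 19 mm behind it; z points along the fingers, y is the direction in which the jaws open and shut (so a half turn about z gives the same grasp; the last joint's range is limited). The gripper opens to 85 mm and grips with 20 to 120 N. Pads are 22 mm wide; open, the fingers measure 114 mm over their backs; the gripper's body (76 mm by 85 mm) begins 54 mm behind the grasp point. The pads swing forward as they close: fully open they stand 13 mm farther back than shut.
Start: joints at [-0.999, 0.385, 0.008, 0, -1.194, -0.259], TCP at [192.343, -594.646, 206.312] pointing down, gripper open.
Joint ranges: [-3.14, 3.14], [-1.21, 2.06], [-1.07, 1.41], [-3.16, 2.05], [-2.99, -0.16], [-3.1, 3.1]. Speed limits (rad/s): [2.79, 2.79, 3.14, 3.14, 3.14, 3.14].

## Interface

Orientations are given as a unit quaternion [x, y, z, w].
In Python, from bench import read_state, get_image, job_done, search_frame, regions_of gives the robot as it stands.
- The arm moves only by the tool servo_tool, never from a script. Its arguments are lists of equal length, an entry for each row: "turn": the turn, a rotation vector about the world's x, y, z in rad, a list of three; "dp": the shift along the world's x, y, z in m, a list of three; "fingers": the finger opening in m, from 0 to 0.0854. In form: {"turn": [[rx, ry, rz], ...], "dp": [[tx, ty, tz], ...], "fingers": [fingers, ...]}. A call has exactly 5 rows; each row shifts and turns the pose as measured when the row begins; what a row does not reach is not made up. A row lasts 1/8 s, in which the tool goes at most 62.5 mm and 10.7 degrees, less where a joint would pass 70% of its speed; a pose out of reach is approached as far as the arm can. A call is refused whole if a number of a shift passes 0.0625 or a number of a turn 0.188, either way. A call with a gripper value outside its range is refused whole. The fingers move at their own pace and stop on an object; the grip force is fixed at half the most. Time passes only in rows, so rows that do not move let the fingers close, or fill a call up. It gives the time, the measured TCP pose, the force and the opening at its end, in the units of the state.
- read_state(): the state, without advancing time (a new reading comes with each control period).
- get_image(name): name is "side" or "top"; returns a dict with "img" (384x512x3 uint8, red, green, blue), "vfov" (degrees; the focal length in pixels is half the picture's height over the tangent of half this angle, whatever the lens; pixels are square), "cx", "cy" (the principal point, pixels), "world_from_camera" (4x4, takes a point from camera to world coordinates). Camera axes: x right, y down, z forward; pixel columns grow to the right and rows downward; lengths in mm; the calibration is good to about 2 mm. A picture is of the moment at which its call begins. There is no depth.
- job_done(): hands the job in, once; it reports no verdict.
Trained networks look in the newest picture that a camera, given by its name, has taken for a name from the list of things; names that differ only in an ending like _2 or _b are one class to them, and where a whole thing is asked for, a point or a joint stands for the part that bears it (a point fixed in the world has none). Each returns a list of dicts, best first, with "score" (0 to 1); they miss things now and then, are a little off and sometimes report something else, mostly with a low value. They report only what shows in the picture. A call takes as long as a camera call.
- search_frame(query, camera): "box" ([left, top, width, height] in pixels, round what is visible of it).
- regions_of(query, camera): "region" (384x512 bool, what is visible of it) and "box" ([left, top, width, height] in pixels, round what is visible of it).
The state is a dict: "clock": time; "joints": joint angles; "joint_vel": joint speeds; "joint_efforts": joint torques, N m; "position": TCP position; "ee_rot": TCP orientation; "contact_force": force on the tool from outside, world axes, zero at the start; "wrist_torque": the same for the moment, N m; "gripper_width": finger opening in mm.
Only numpy, scipy, OpenCV 4.12 (cv2) and the standard library are available. Lean on these libraries where they do the work, as an engineer would, in place of code of your own. Each camera call takes 0.05 s, during which the arm holds its last target. There are 200 camera calls.

## Working session

There is one attempt and no reset: what is moved stays moved. The work goes in short steps, Python scripts to look and compute and a tool call to move; the robot and the scene stay as the last step left them, time stands still between calls to the robot, and variables do not carry over. Pictures are saved under pics/ and viewed, about 8 in all and at most 12, crops included, and the job is handed in when it is done.

Besides the shell and the picture viewer there is one more tool, called in YAML: its name, and indented under it one key for each argument. servo_tool: Moves the arm, as the interface text tells. Its arguments: {"type":"object","properties":{"turn":{"type":"array","items":{"type":"array","items":{"type":"number"}}},"dp":{"type":"array","items":{"type":"array","items":{"type":"number"}}},"fingers":{"type":"array","items":{"type":"number"}}},"required":["turn","dp","fingers"]}

```bash
mkdir -p pics; cat > h.py <<'E'
import numpy as np,cv2
from bench import *
def cam(n):
    d=get_image(n);d['f']=192/np.tan(np.radians(d['vfov'])/2);return d
def ray(d,u,v):
    M=np.array(d['world_from_camera']);r=M[:3,:3]@np.array([(u-d['cx'])/d['f'],(v-d['cy'])/d['f'],1]);return M[:3,3],r
def atz(d,u,v,z):
    o,r=ray(d,u,v);return o+r*(z-o[2])/r[2]
def proj(d,p):
    M=np.array(d['world_from_camera']);c=M[:3,:3].T@(np.array(p)-M[:3,3]);return c[0]/c[2]*d['f']+d['cx'],c[1]/c[2]*d['f']+d['cy']
def save(d,n,crop=None,s=1):
    im=d['img'][...,::-1]
    if crop: x,y,w,h=crop; im=im[y:y+h,x:x+w]
    cv2.imwrite('pics/'+n+'.png',cv2.resize(im,None,fx=s,fy=s,interpolation=cv2.INTER_CUBIC))
E
python3 - <<'E'
from h import *
for n in('top','side'):
    d=cam(n);save(d,n+'0',None,1.5);print(n,d['vfov'],d['cx'],d['cy'],np.round(d['world_from_camera'],3).tolist())
    for q in('vial_mid','cap_top','tray','capped_a','cap_cup','tape_roll','press','grip','jaw'):
        for r in search_frame(q,n)[:4]: print(q,np.round(r['box'],0).tolist(),round(r['score'],2))
print(read_state())
E
```

```text
top 46.81353636909597 251.06258102062745 191.24225732014935 [[0.021, -0.989, 0.149, 404.442], [-1.0, -0.018, 0.019, 31.73], [-0.016, -0.149, -0.989, 1083.023], [0.0, 0.0, 0.0, 1.0]]
vial_mid [133.0, 226.0, 39.0, 15.0] 0.68
vial_mid [321.0, 128.0, 83.0, 114.0] 0.48
cap_top [132.0, 232.0, 6.0, 7.0] 0.46
cap_top [230.0, 133.0, 39.0, 29.0] 0.2
tray [129.0, 148.0, 50.0, 108.0] 0.68
tray [135.0, 232.0, 2.0, 3.0] 0.64
capped_a [134.0, 194.0, 37.0, 15.0] 0.95
capped_a [131.0, 163.0, 39.0, 11.0] 0.66
cap_cup [132.0, 194.0, 41.0, 16.0] 0.59
cap_cup [239.0, 230.0, 26.0, 31.0] 0.58
cap_cup [132.0, 223.0, 38.0, 17.0] 0.19
tape_roll [233.0, 131.0, 35.0, 32.0] 0.97
press [319.0, 129.0, 87.0, 106.0] 0.56
grip [321.0, 130.0, 58.0, 90.0] 0.73
jaw [317.0, 130.0, 66.0, 88.0] 0.94
side 52.65079734702675 256.8375043641809 198.75445343621297 [[-0.848, -0.351, 0.398, 234.932], [-0.53, 0.583, -0.615, 540.961], [-0.016, -0.732, -0.681, 615.716], [0.0, 0.0, 0.0, 1.0]]
vial_mid [211.0, 293.0, 35.0, 49.0] 0.78
cap_top [243.0, 112.0, 111.0, 64.0] 0.61
cap_top [211.0, 329.0, 16.0, 11.0] 0.48
tray [119.0, 257.0, 15
[... 412 characters left out ...]
clock': 1.0, 'joints': array([-9.99430689e-01,  3.84669523e-01,  7.88222087e-03, -2.23532745e-05,
       -1.19401065e+00, -2.58574910e-01]), 'joint_vel': array([ 0.00028749,  0.00019056, -0.00183421,  0.00096423,  0.00110785,
       -0.00020134]), 'joint_efforts': array([ 3.14292829e-04, -3.92095470e+01,  1.88618910e+01,  4.19059709e+00,
       -2.95892451e-04, -4.99133236e-06]), 'position': array([ 192.32231204, -594.63551531,  206.32019621]), 'ee_rot': array([-1.55754522e-01,  9.87795793e-01,  4.93237332e-06,  9.18348507e-06]), 'contact_force': array([ 0.01383135,  0.63320033, -0.14787962]), 'wrist_torque': array([ 0.02324711, -0.01999851, -0.01377687]), 'gripper_width': 85.34116733188289}
```

View pics/top0.png

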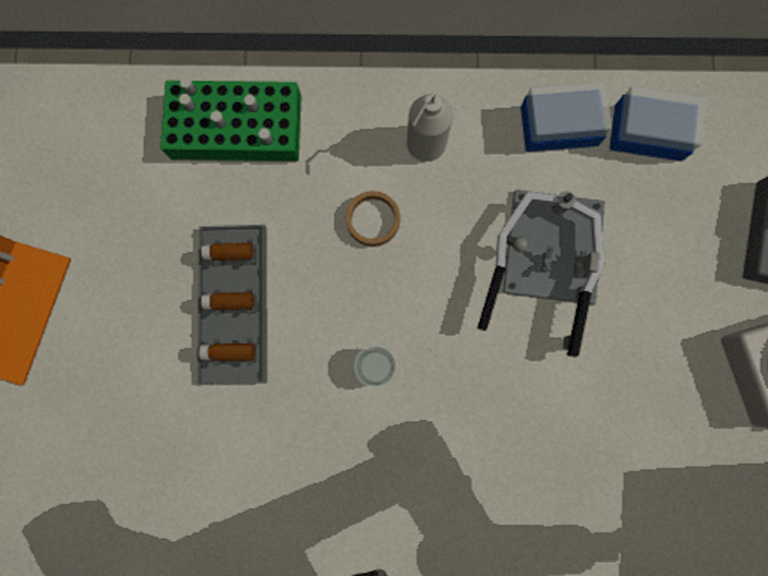

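View pics/side0.png

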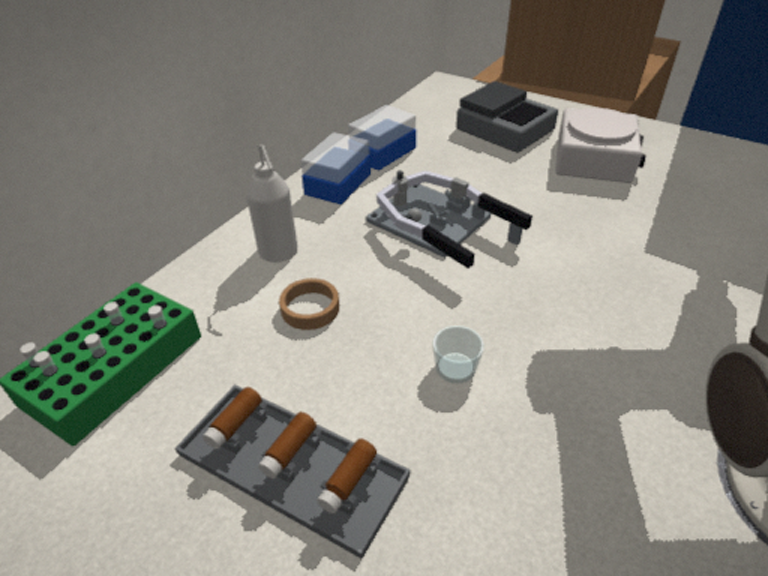

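```bash
python3 - <<'E'
from h import *
t=cam('top');s=cam('side')
a=cv2.resize(t['img'][145:260,120:190,::-1],None,fx=5,fy=5,interpolation=cv2.INTER_CUBIC)
b=cv2.resize(s['img'][245:360,125:260,::-1],None,fx=5,fy=5,interpolation=cv2.INTER_CUBIC)[:575,:440]
b=cv2.resize(s['img'][245:360,120:260,::-1],None,fx=3,fy=3,interpolation=cv2.INTER_CUBIC)
b=cv2.copyMakeBorder(b,0,575-b.shape[0],0,0,0)
cv2.imwrite('pics/vials.png',np.hstack([a,b]))
c=cv2.resize(t['img'][120:245,300:420,::-1],None,fx=4.8,fy=4.8,interpolation=cv2.INTER_CUBIC)
cv2.imwrite('pics/press.png',c)
for d in(t,s):
  for q,n in(('vial_mid',1),('capped_a',3)):
    for r in regions_of(q,'top' if d is t else 'side')[:n]:
        m=r['region'];hsv=cv2.cvtColor(d['img'],cv2.COLOR_RGB2HSV).astype(int)
        x,y,w,h=[int(k) for k in r['box']];sub=np.zeros_like(m);sub[max(0,y-6):y+h+6,max(0,x-6):x+w+6]=1
        am=(hsv[...,1]>120)&(hsv[...,2]>60)&sub; wh=(hsv[...,1]<60)&(hsv[...,2]>150)&cv2.dilate(m.astype(np.uint8),np.ones((7,7))).astype(bool)
        f=lambda k:[round(float(v),1) for v in (np.nonzero(k)[1].mean(),np.nonzero(k)[0].mean())]+[int(k.sum())] if k.any() else None
        u,v,_=f(am);p=atz(d,u,v,48)
        print(q,round(r['score'],2),np.round(r['box']).tolist(),f(am),f(wh),np.round(p,1))
# tray corners from top crop: brighten row profile of cap along vial axis
for row in(168,201,235): print(row,t['img'][row,128:146].mean(-1).astype(int).tolist(),t['img'][row,160:174].mean(-1).astype(int).tolist())
E
```

```text
vial_mid 0.73 [133.0, 226.0, 40.0, 16.0] [154.4, 233.8, 312] None [455.8 275.6  48. ]
capped_a 0.76 [132.0, 195.0, 40.0, 16.0] [154.2, 199.6, 286] [135.8, 198.8, 4] [536.3 280.4  48. ]
capped_a 0.65 [133.0, 162.0, 36.0, 12.0] [153.9, 166.5, 277] [135.0, 165.5, 2] [615.9 285.5  48. ]
vial_mid 0.62 [210.0, 293.0, 35.0, 50.0] [233.3, 311.1, 618] [233.7, 308.9, 189] [456.  277.3  48. ]
capped_a 0.92 [135.0, 257.0, 40.0, 40.0] [157.7, 274.1, 485] [157.4, 271.2, 144] [613.4 286.9  48. ]
capped_a 0.74 [170.0, 277.0, 42.0, 40.0] [192.6, 290.7, 546] [194.0, 289.2, 168] [538.  281.5  48. ]
168 [89, 89, 93, 87, 66, 42, 104, 137, 135, 136, 139, 109, 38, 44, 42, 43, 47, 43] [48, 49, 47, 47, 40, 45, 47, 39, 49, 56, 57, 73, 68, 46]
201 [93, 95, 94, 80, 51, 38, 104, 142, 140, 137, 140, 109, 41, 40, 38, 53, 51, 48] [49, 47, 54, 52, 46, 52, 41, 38, 42, 51, 62, 68, 67, 47]
235 [97, 94, 89, 70, 80, 121, 139, 138, 137, 125, 90, 42, 49, 46, 41, 46, 54, 43] [49, 54, 50, 52, 42, 53, 49, 38, 39, 40, 51, 75, 73, 46]
```

View pics/vials.png

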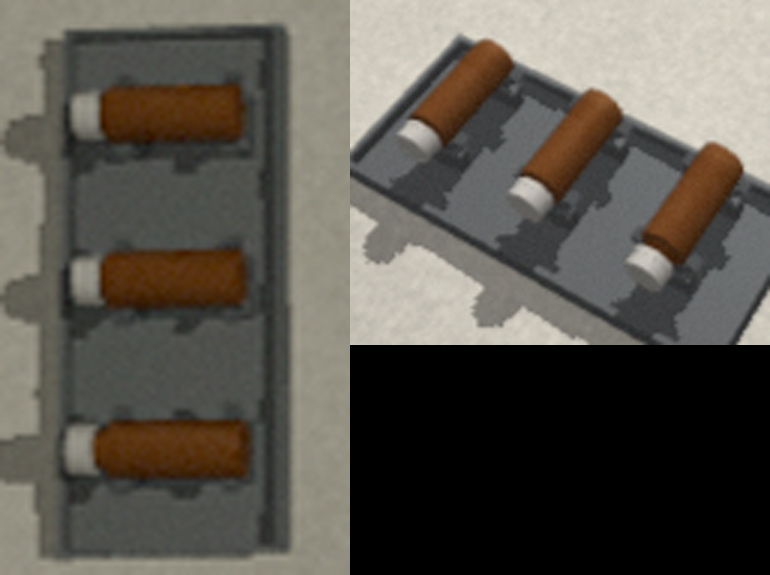

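View pics/press.png

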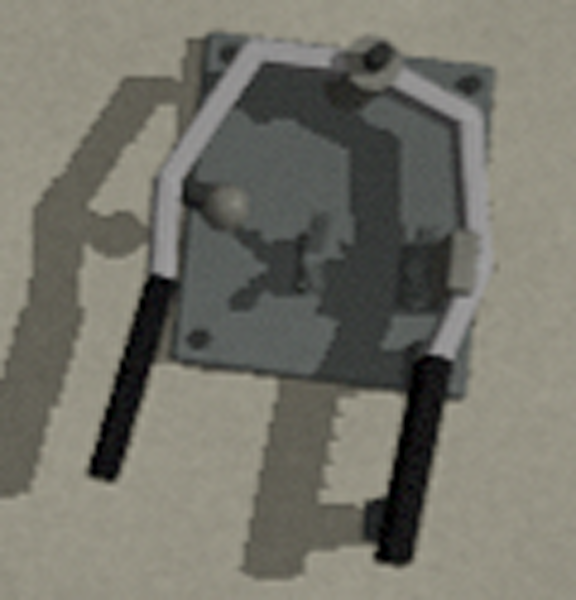

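```bash
python3 - <<'E'
from h import *
from scipy.optimize import least_squares
t=cam('top');s=cam('side')
T=[((118,75,12),(208,32)),((118,-75,12),(495,68)),((-57,75,12),(172,360)),((-57,-75,12),(463,397))]
obs=[(t,l,(300+u/4.8-.4,120+v/4.8-.4)) for l,(u,v) in T]+[(s,(118,75,12),(243.7,144.3)),(s,(-57,75,12),(295,169))]
def W(q,l):
    c,n=np.cos(q[2]),np.sin(q[2]);return np.array([q[0]+c*l[0]-n*l[1],q[1]+n*l[0]+c*l[1],l[2]])
f=lambda q,o=obs:np.concatenate([np.subtract(proj(d,W(q,l)),p) for d,l,p in o])
for o in(obs[:4],obs):
    r=least_squares(f,[560,-140,-.1],args=(o,));print(r.x,np.round(r.fun,1))
q=r.x
print('nest',W(q,(0,-12,50)))
for l in((-101,110.4,50),(-125,47.5,50),(95,0,75),(-145,-35,50)): print(l,W(q,l),'top',np.array(proj(t,W(q,l))),(np.array(proj(t,W(q,l)))+.4-[300,120])*4.8)
for n,z,u,v in(('ball',50,225,205),('end',62,105,475)):
    print(n,atz(t,300+u/4.8,120+v/4.8,z))
print('cup',atz(t,252,245,0),atz(t,252,245,50),'tape',atz(t,249,146,12))
E
```

```text
[ 6.09065445e+02 -2.32348086e+02 -1.15944239e-01] [-0.4 -0.5  0.3 -0.3 -0.5  0.1  0.7  0.6]
[ 6.09344831e+02 -2.31490700e+02 -1.22018538e-01] [-0.4 -0.8  0.2 -0.2 -1.  -0.2  0.1  0.7 -0.6 -0.8  1.5 -0.7]
nest [ 607.88423891 -243.40147975   50.        ]
(-101, 110.4, 50) [ 522.53321341 -109.61821307   50.        ] top [319.89340847 208.43506628] [ 97.40836064 426.40831812]
(-125, 47.5, 50) [ 491.05571874 -169.12936605   50.        ] top [345.60980316 222.39839366] [220.84705516 493.43228957]
(95, 0, 75) [ 703.63850285 -243.0537186    75.        ] top [378.48373394 131.22116572] [378.64192289  55.78159544]
(-145, -35, 50) [ 461.16285066 -248.58165637   50.        ] top [380.2837872  236.00753176] [387.28217856 558.75615243]
ball [ 632.7584102  -173.63675655   50.        ]
end [ 496.90128364 -112.47157556   62.        ]
cup [435.91509096  47.96216156   0.        ] [434.46208109  47.21275248  50.        ] tape [679.28904244  60.27093867  12.        ]
```

servo_tool:
  turn:
    - [0,0,0.15]
    - [0,0,0.15]
    - [0,0,0.15]
    - [0,0,0.15]
    - [0,0,0.15]
  dp:
    - [0.038,0.048,0.005]
    - [0.038,0.048,0.005]
    - [0.038,0.048,0.005]
    - [0.038,0.048,0.005]
    - [0.038,0.048,0.005]
  fingers: [0.055,0.055,0.055,0.055,0.055]

```text
clock: 2.02
position: [383.6, -351.6, 230.8]
ee_rot: [-0.514, 0.858, -0.0, -0.0]
contact_force: [0.9, -0.6, -0.0]
gripper_width: 54.9
```

servo_tool:
  turn:
    - [0,0,0.15]
    - [0,0,0.15]
    - [0,0,0.15]
    - [0,0,0.1]
    - [0,0,0]
  dp:
    - [0.03,0.053,0]
    - [0.03,0.053,0]
    - [0.025,0.055,0]
    - [0.01,0.06,0]
    - [0,0.06,0]
  fingers: [0.055,0.055,0.055,0.055,0.055]

```text
clock: 2.65
position: [483.4, -62.3, 232.4]
ee_rot: [0.734, -0.679, 0.003, -0.001]
contact_force: [0.8, -0.7, 0.2]
gripper_width: 55.0
```

```bash
cat > st.py <<'E'
from bench import *;import numpy as np
from scipy.spatial.transform import Rotation as R
s=read_state();A=R.from_quat(s['ee_rot']).as_matrix()
print(round(s['clock'],2),np.round(s['position'],1),'yaw',round(np.arctan2(-A[0,1],A[1,1]),4),'z',np.round(A[:,2],3),'F',np.round(s['contact_force'],1),'w',round(s['gripper_width'],1),'j',np.round(s['joints'],2))
E
python3 st.py
```

```text
2.65 [483.4 -62.3 232.4] yaw 1.6491 z [ 0.006 -0.002 -1.   ] F [ 0.8 -0.7  0.2] w 55.0 j [ 0.21  0.13 -0.28  0.   -1.16 -0.13]
```

servo_tool:
  turn:
    - [0,0,-0.02]
    - [0,0,0]
    - [0,0,0]
    - [0,0,0]
    - [0,0,0]
  dp:
    - [-0.005,0.06,0]
    - [-0.005,0.06,0]
    - [-0.005,0.06,-0.01]
    - [-0.005,0.06,-0.01]
    - [-0.005,0.055,-0.025]
  fingers: [0.055,0.055,0.055,0.055,0.055]

```text
clock: 3.28
position: [458.4, 243.0, 190.6]
ee_rot: [0.728, -0.686, 0.004, -0.007]
contact_force: [1.6, 0.3, 0.4]
gripper_width: 55.2
```

servo_tool:
  turn:
    - [0,0,0]
    - [0,0,0]
    - [0,0,0]
    - [0,0,0]
    - [0,0,0]
  dp:
    - [-0.002,0.038,-0.04]
    - [0,0.005,-0.035]
    - [0,0,-0.02]
    - [0,0,0]
    - [0,0,0]
  fingers: [0.055,0.055,0.055,0.055,0.055]

```text
clock: 3.9
position: [455.4, 292.3, 92.6]
ee_rot: [0.731, -0.683, 0.005, -0.007]
contact_force: [-0.1, -0.3, 0.2]
gripper_width: 54.8
```

```bash
python3 st.py; python3 - <<'E'
from h import *
t=cam('top');s=cam('side')
a=cv2.resize(t['img'][145:260,110:200,::-1],None,fx=4,fy=4,interpolation=cv2.INTER_CUBIC)
b=cv2.resize(s['img'][225:365,150:275,::-1],None,fx=3.286,fy=3.286,interpolation=cv2.INTER_CUBIC)
cv2.imwrite('pics/above.png',np.hstack([a,b[:460]]))
E
```

```text
3.9 [455.4 292.3  92.6] yaw 1.6383 z [ 0.016  0.004 -1.   ] F [-0.1 -0.3  0.2] w 54.8 j [ 0.88  0.35 -0.37  0.01 -0.84 -0.82]
```

View pics/above.png

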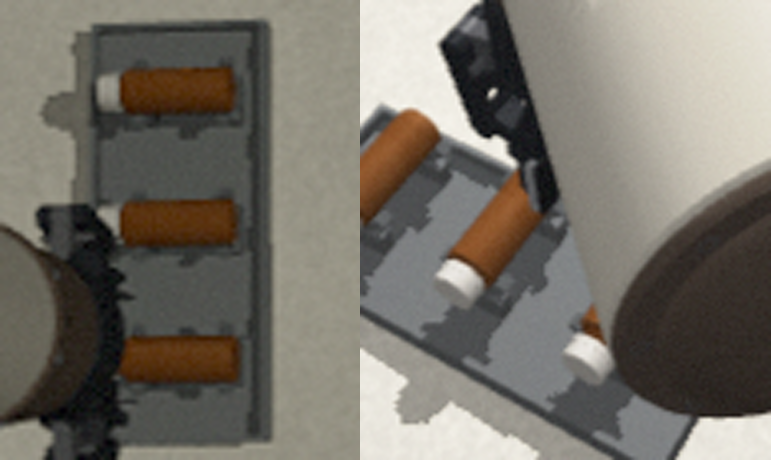

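servo_tool:
  turn:
    - [0,0.016,-0.005]
    - [0,0,0]
    - [0,0,0]
    - [0,0,0]
    - [0,0,0]
  dp:
    - [0.001,-0.0165,0]
    - [0,0,0]
    - [0,0,-0.025]
    - [0,0,-0.02]
    - [0,0,0]
  fingers: [0.055,0.055,0.055,0.055,0.055]

```text
clock: 4.62
position: [458.8, 274.6, 50.9]
ee_rot: [0.728, -0.686, -0.002, -0.006]
contact_force: [-0.1, -0.6, -0.3]
gripper_width: 55.1
```

```bash
python3 st.py
```

```text
4.62 [458.8 274.6  50.9] yaw 1.6299 z [ 0.005  0.011 -1.   ] F [-0.1 -0.6 -0.3] w 55.1 j [ 0.84  0.4  -0.42 -0.   -0.74 -0.78]
```

servo_tool:
  turn:
    - [0,0,0]
    - [0,0,0]
    - [0,0,0]
    - [0,0,0]
    - [0,0,0]
  dp:
    - [-0.0025,0.001,-0.014]
    - [0,0,-0.01]
    - [0,0,0]
    - [0,0,0]
    - [0,0,0]
  fingers: [0.055,0.055,0.055,0.055,0.045]

```text
clock: 5.25
position: [457.5, 276.8, 27.6]
ee_rot: [0.728, -0.686, -0.002, -0.008]
contact_force: [-0.2, 0.8, 0.4]
gripper_width: 45.0
```

```bash
python3 st.py
```

```text
5.25 [457.5 276.8  27.6] yaw 1.6303 z [ 0.009  0.014 -1.   ] F [-0.2  0.8  0.4] w 45.0 j [ 0.85  0.43 -0.44 -0.   -0.68 -0.78]
```

servo_tool:
  turn:
    - [-0.014,0.009,0]
    - [0,0,0]
    - [0,0,0]
    - [0,0,0]
    - [0,0,0]
  dp:
    - [-0.0015,-0.001,-0.002]
    - [0,0,0]
    - [0,0,0]
    - [0,0,0]
    - [0,0,0]
  fingers: [0.038,0.034,0.031,0.0295,0.0285]

```text
clock: 5.88
position: [456.2, 276.1, 26.0]
ee_rot: [0.728, -0.686, 0.0, 0.0]
contact_force: [0.0, -1.2, -0.6]
gripper_width: 28.2
```

```bash
python3 st.py
```

```text
5.88 [456.2 276.1  26. ] yaw 1.6304 z [-0. -0. -1.] F [ 0.  -1.2 -0.6] w 28.2 j [ 0.85  0.44 -0.44  0.   -0.7  -0.79]
```

servo_tool:
  turn:
    - [0,0,0]
    - [0,0,0]
    - [0,0,0]
    - [0,0,0]
    - [0,0,0]
  dp:
    - [0,0,0]
    - [0,0,0]
    - [0,0,0.01]
    - [0,0,0.02]
    - [0,0,0.03]
  fingers: [0.02,0.02,0.02,0.02,0.02]

```text
clock: 6.5
position: [454.7, 274.4, 86.1]
ee_rot: [0.728, -0.686, 0.0, 0.003]
contact_force: [0.3, 0.0, -0.1]
gripper_width: 20.7
```

```bash
python3 st.py
```

```text
6.5 [454.7 274.4  86.1] yaw 1.63 z [-0.005 -0.005 -1.   ] F [ 0.3  0.  -0.1] w 20.7 j [ 0.85  0.35 -0.38 -0.   -0.85 -0.79]
```

```bash
python3 - <<'E'
from h import *
t=cam('top');s=cam('side')
a=cv2.resize(t['img'][145:260,110:200,::-1],None,fx=4,fy=4,interpolation=cv2.INTER_CUBIC)
b=cv2.resize(s['img'][225:365,150:275,::-1],None,fx=3.286,fy=3.286,interpolation=cv2.INTER_CUBIC)
cv2.imwrite('pics/lift.png',np.hstack([a,b[:460]]))
E
```

```text
(no output)
```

View pics/lift.png

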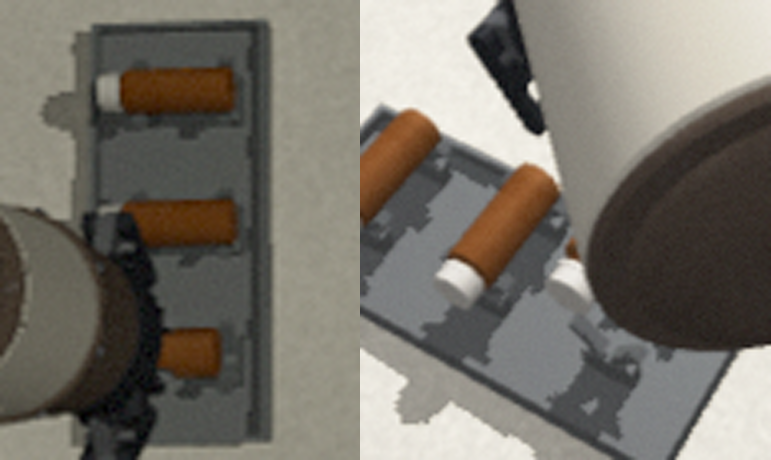

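servo_tool:
  turn:
    - [0,0,0]
    - [0,0,0]
    - [0,0,0]
    - [0,0,0]
    - [0,0,0]
  dp:
    - [0,0,0]
    - [0,0,0]
    - [0,0,0]
    - [0,0,0]
    - [0,0,0]
  fingers: [0.02,0.02,0.02,0.02,0.02]

```text
clock: 7.22
position: [455.9, 275.3, 87.1]
ee_rot: [0.728, -0.686, 0.0, 0.001]
contact_force: [-0.3, -0.0, -1.1]
gripper_width: 20.5
```

```bash
python3 st.py; python3 - <<'E'
from h import *
d=cam('side')
for r in search_frame('vial_mid','side')[:3]: print(r)
d=cam('top')
for r in search_frame('vial_mid','top')[:3]: print(r)
E
```

```text
7.22 [455.9 275.3  87.1] yaw 1.6302 z [-0.001 -0.002 -1.   ] F [-0.3 -0.  -1.1] w 20.5 j [ 0.85  0.35 -0.38  0.   -0.84 -0.79]
{'box': [207.2, 303.0, 8.9, 20.6], 'score': 0.74}
{'box': [262.3, 114.3, 36.8, 27.1], 'score': 0.45}
{'box': [147.9, 222.1, 20.7, 16.7], 'score': 0.7}
```

```bash
python3 - <<'E'
from h import *
t=cam('top');s=cam('side')
print('meas before (220,333) top169.5,  after side (213.9,311.7) top 164.5')
for z in(44,95,100,105,110,115): print(z,np.round(proj(s,(453,325.4,z)),1),np.round(proj(t,(457.9,243.6,z+8)),1))
E
```

```text
meas before (220,333) top169.5,  after side (213.9,311.7) top 164.5
44 [217.6 336.7] [167.8 233.1]
95 [214.7 319.8] [163.1 231.8]
100 [214.4 318. ] [162.6 231.7]
105 [214.1 316.3] [162.1 231.5]
110 [213.8 314.4] [161.6 231.4]
115 [213.4 312.6] [161.1 231.2]
```

servo_tool:
  turn:
    - [0,0,0]
    - [0,0,0]
    - [0,0,0]
    - [0,0,-0.02]
    - [0,0,-0.02]
  dp:
    - [0,0,0.02]
    - [0.003,-0.01,0.025]
    - [0.007,-0.022,0.02]
    - [0.011,-0.036,0]
    - [0.014,-0.048,0]
  fingers: [0.02,0.02,0.02,0.02,0.02]

```text
clock: 8.15
position: [491.5, 159.3, 154.9]
ee_rot: [0.716, -0.698, 0.001, -0.0]
contact_force: [-0.0, 0.2, -0.2]
gripper_width: 20.3
```

servo_tool:
  turn:
    - [0,0,-0.03]
    - [0,0,-0.03]
    - [0,0,-0.03]
    - [0,0,-0.02]
    - [0,0,0]
  dp:
    - [0.014,-0.05,0]
    - [0.014,-0.05,0]
    - [0.015,-0.05,0]
    - [0.015,-0.05,0]
    - [0.014,-0.045,0]
  fingers: [0.02,0.02,0.02,0.02,0.02]

```text
clock: 8.78
position: [565.3, -93.2, 156.3]
ee_rot: [-0.676, 0.737, -0.002, 0.002]
contact_force: [0.4, 0.7, -0.9]
gripper_width: 20.3
```

```bash
python3 st.py
```

```text
8.78 [565.3 -93.2 156.3] yaw 1.4836 z [ 0.005  0.    -1.   ] F [ 0.4  0.7 -0.9] w 20.3 j [ 0.12  0.34 -0.2   0.   -1.03 -0.21]
```

servo_tool:
  turn:
    - [0,0,-0.015]
    - [0,0,-0.01]
    - [0,0,0]
    - [0,0,0]
    - [0,0,0]
  dp:
    - [0.013,-0.04,0]
    - [0.011,-0.035,0]
    - [0.008,-0.026,0]
    - [0.006,-0.016,0]
    - [0.002,-0.007,0]
  fingers: [0.02,0.02,0.02,0.02,0.02]

```text
clock: 9.4
position: [606.2, -224.4, 155.4]
ee_rot: [-0.664, 0.747, -0.001, 0.002]
contact_force: [0.0, 0.0, -1.1]
gripper_width: 20.7
```

```bash
python3 st.py
```

```text
9.4 [ 606.2 -224.4  155.4] yaw 1.4532 z [ 0.004  0.001 -1.   ] F [ 0.   0.  -1.1] w 20.7 j [-0.11  0.46 -0.01 -0.   -1.1  -0.01]
```

servo_tool:
  turn:
    - [0,0.004,0]
    - [0,0,0]
    - [0,0,0]
    - [0,0,0]
    - [0,0,0]
  dp:
    - [0.002,-0.014,-0.01]
    - [0,0,-0.02]
    - [0,0,-0.025]
    - [0,0,-0.015]
    - [0,0,0]
  fingers: [0.02,0.02,0.02,0.02,0.02]

```text
clock: 10.02
position: [607.8, -237.9, 81.7]
ee_rot: [-0.665, 0.747, 0.001, -0.0]
contact_force: [0.0, 0.0, -0.4]
gripper_width: 20.6
```

```bash
python3 st.py; python3 - <<'E'
from h import *
t=cam('top');s=cam('side')
a=cv2.resize(t['img'][120:240,300:420,::-1],None,fx=3.5,fy=3.5,interpolation=cv2.INTER_CUBIC)
b=cv2.resize(s['img'][90:195,230:335,::-1],None,fx=4,fy=4,interpolation=cv2.INTER_CUBIC)
cv2.imwrite('pics/overpress.png',np.hstack([a,b]))
E
```

```text
10.03 [ 607.8 -237.9   81.7] yaw 1.456 z [-0.002  0.001 -1.   ] F [ 0.   0.  -0.4] w 20.6 j [-0.13  0.54 -0.08 -0.   -0.96  0.01]
```

View pics/overpress.png

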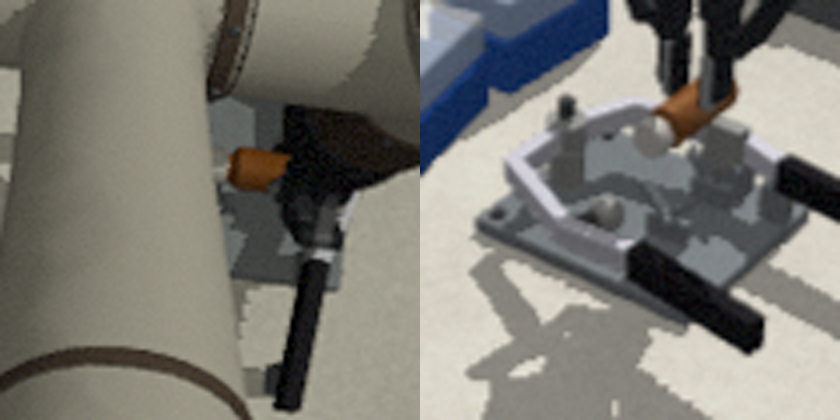

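servo_tool:
  turn:
    - [0,0,0]
    - [0,0,0]
    - [0,0,0]
    - [0,0,0]
    - [0,0,0]
  dp:
    - [0,-0.0015,-0.012]
    - [0,0,-0.014]
    - [0,0,-0.01]
    - [0,0,-0.002]
    - [0,0,0]
  fingers: [0.02,0.02,0.02,0.02,0.02]

```text
clock: 10.75
position: [610.1, -239.9, 44.6]
ee_rot: [-0.666, 0.746, -0.002, 0.002]
contact_force: [0.1, -0.1, -0.6]
gripper_width: 20.4
```

```bash
python3 st.py
```

```text
10.75 [ 610.1 -239.9   44.6] yaw 1.4566 z [ 0.005 -0.    -1.   ] F [ 0.1 -0.1 -0.6] w 20.4 j [-0.13  0.58 -0.11 -0.   -0.88  0.01]
```

servo_tool:
  turn:
    - [0,0.005,-0.003]
    - [0,0,0]
    - [0,0,0]
    - [0,0,0]
    - [0,0,0]
  dp:
    - [-0.0015,0,-0.004]
    - [0,0,-0.003]
    - [0,0,-0.001]
    - [0,0,0]
    - [0,0,0]
  fingers: [0.02,0.02,0.02,0.02,0.02]

```text
clock: 11.38
position: [609.1, -240.1, 37.1]
ee_rot: [-0.664, 0.747, -0.001, 0.0]
contact_force: [0.9, 0.8, -1.9]
gripper_width: 20.9
```

```bash
python3 st.py
```

```text
11.38 [ 609.1 -240.1   37.1] yaw 1.4536 z [ 0.001 -0.001 -1.   ] F [ 0.9  0.8 -1.9] w 20.9 j [-0.13  0.58 -0.12  0.   -0.87  0.01]
```

servo_tool:
  turn:
    - [0,0,0]
    - [0,0,0]
    - [0,0,0]
    - [0,0,0]
    - [0,0,0]
  dp:
    - [-0.001,0,-0.002]
    - [0,0,-0.001]
    - [0,0,-0.0005]
    - [0,0,0]
    - [0,0,0]
  fingers: [0.02,0.02,0.02,0.02,0.02]

```text
clock: 12.0
position: [608.2, -240.1, 33.6]
ee_rot: [-0.665, 0.747, -0.001, 0.0]
contact_force: [0.5, 0.5, -0.9]
gripper_width: 20.8
```

```bash
python3 st.py
```

```text
12.0 [ 608.2 -240.1   33.6] yaw 1.4537 z [ 0.002 -0.001 -1.   ] F [ 0.5  0.5 -0.9] w 20.8 j [-0.13  0.59 -0.12  0.   -0.86  0.01]
```

servo_tool:
  turn:
    - [0,0,0]
    - [0,0,0]
    - [0,0,0]
    - [0,0,0]
    - [0,0,0]
  dp:
    - [0,0,-0.001]
    - [0,0,-0.001]
    - [0,0,0]
    - [0,0,0]
    - [0,0,0]
  fingers: [0.02,0.02,0.02,0.02,0.02]

```text
clock: 12.62
position: [609.3, -240.4, 32.4]
ee_rot: [-0.665, 0.747, -0.002, 0.001]
contact_force: [0.7, -0.2, -0.6]
gripper_width: 20.6
```

```bash
python3 st.py
```

```text
12.62 [ 609.3 -240.4   32.4] yaw 1.4542 z [ 0.004 -0.002 -1.   ] F [ 0.7 -0.2 -0.6] w 20.6 j [-0.13  0.59 -0.12  0.   -0.86  0.01]
```

servo_tool:
  turn:
    - [0,0.003,0]
    - [0,0,0]
    - [0,0,0]
    - [0,0,0]
    - [0,0,0]
  dp:
    - [-0.001,0,-0.001]
    - [0,0,-0.001]
    - [0,0,0]
    - [0,0,0]
    - [0,0,0]
  fingers: [0.02,0.02,0.02,0.02,0.02]

```text
clock: 13.25
position: [609.4, -240.6, 32.2]
ee_rot: [-0.665, 0.747, -0.002, 0.0]
contact_force: [-0.4, -0.3, 2.8]
gripper_width: 20.9
```

```bash
python3 st.py
```

```text
13.25 [ 609.4 -240.6   32.2] yaw 1.4554 z [ 0.004 -0.003 -1.   ] F [-0.4 -0.3  2.8] w 20.9 j [-0.13  0.59 -0.12  0.   -0.85  0.01]
```

servo_tool:
  turn:
    - [0,0,0]
    - [0,0,0]
    - [0,0,0]
    - [0,0,0]
    - [0,0,0]
  dp:
    - [0,0,0]
    - [0,0,0]
    - [0,0,0]
    - [0,0,0]
    - [0,0,0]
  fingers: [0.026,0.03,0.036,0.045,0.05]

```text
clock: 13.88
position: [607.7, -240.3, 30.2]
ee_rot: [-0.665, 0.747, -0.001, -0.001]
contact_force: [0.2, -0.3, 0.2]
gripper_width: 50.2
```

servo_tool:
  turn:
    - [0,0,0]
    - [0,0,0]
    - [0,0,0]
    - [0,0,0]
    - [0,0,0]
  dp:
    - [0,0,0.005]
    - [0,0,0.02]
    - [0,0,0.03]
    - [0,0,0.03]
    - [0,0,0.03]
  fingers: [0.05,0.05,0.05,0.05,0.05]

```text
clock: 14.5
position: [605.6, -240.0, 146.6]
ee_rot: [-0.665, 0.747, 0.002, -0.002]
contact_force: [0.5, 0.2, -0.0]
gripper_width: 49.9
```

```bash
python3 st.py
```

```text
14.5 [ 605.6 -240.   146.6] yaw 1.4539 z [-0.006 -0.    -1.   ] F [ 0.5  0.2 -0. ] w 49.9 j [-0.13  0.48 -0.    0.   -1.1   0.01]
```

servo_tool:
  turn:
    - [0,-0.006,0]
    - [0,0,0]
    - [0,0,0]
    - [0,0,0]
    - [0,0,0]
  dp:
    - [-0.012,0.035,-0.005]
    - [-0.016,0.045,0]
    - [-0.015,0.042,0]
    - [-0.012,0.03,0]
    - [-0.004,0.01,0]
  fingers: [0.03,0,0,0,0]

```text
clock: 15.12
position: [547.7, -75.3, 147.9]
ee_rot: [-0.664, 0.748, -0.005, 0.004]
contact_force: [0.1, 0.2, -0.5]
gripper_width: -0.3
```

```bash
python3 st.py
```

```text
15.12 [547.7 -75.3 147.9] yaw 1.452 z [ 0.013 -0.002 -1.   ] F [ 0.1  0.2 -0.5] w -0.3 j [ 0.16  0.31 -0.27  0.   -0.98 -0.28]
```

servo_tool:
  turn:
    - [0,0.013,0]
    - [0,0,0]
    - [0,0,0]
    - [0,0,0]
    - [0,0,0]
  dp:
    - [-0.005,0.011,-0.02]
    - [0,0,-0.03]
    - [0,0,-0.03]
    - [0,0,-0.015]
    - [0,0,-0.004]
  fingers: [0,0,0,0,0]

```text
clock: 15.75
position: [541.4, -64.9, 41.7]
ee_rot: [-0.663, 0.749, 0.001, -0.002]
contact_force: [0.2, -0.5, 0.5]
gripper_width: -0.0
```

```bash
python3 st.py; python3 - <<'E'
from h import *
t=cam('top');s=cam('side')
a=cv2.resize(t['img'][120:240,300:420,::-1],None,fx=3.5,fy=3.5,interpolation=cv2.INTER_CUBIC)
b=cv2.resize(s['img'][90:195,230:335,::-1],None,fx=4,fy=4,interpolation=cv2.INTER_CUBIC)
cv2.imwrite('pics/prepush.png',np.hstack([a,b]))
E
```

```text
15.75 [541.4 -64.9  41.7] yaw 1.4488 z [-0.005 -0.002 -1.   ] F [ 0.2 -0.5  0.5] w -0.0 j [ 0.18  0.43 -0.39  0.   -0.75 -0.3 ]
```

View pics/prepush.png

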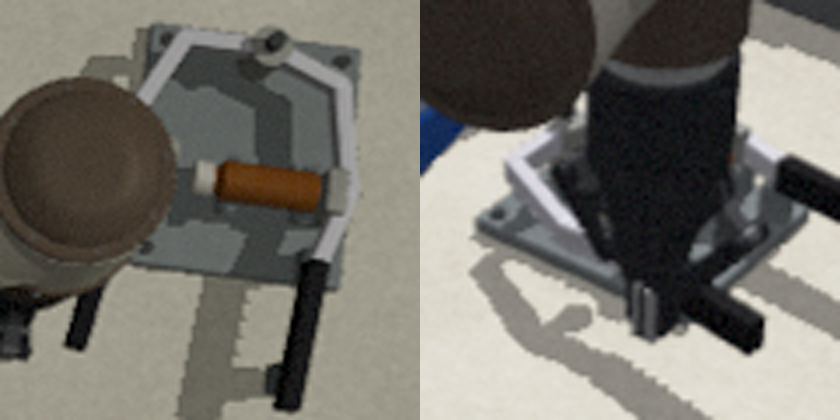

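servo_tool:
  turn:
    - [0,-0.004,0]
    - [0,0,0]
    - [0,0,0]
    - [0,0,0]
    - [0,0,0]
  dp:
    - [-0.006,-0.01,-0.002]
    - [-0.006,-0.01,-0.002]
    - [0,-0.001,0]
    - [0,0,0]
    - [0,0,0]
  fingers: [0,0,0,0,0]

```text
clock: 16.48
position: [530.5, -87.8, 40.6]
ee_rot: [-0.662, 0.749, -0.002, 0.002]
contact_force: [-0.6, 0.6, -0.2]
gripper_width: 0.1
```

servo_tool:
  turn:
    - [0,0,0]
    - [0,0,0]
    - [0,0,0]
    - [0,0,0]
    - [0,0,0]
  dp:
    - [-0.001,-0.003,0]
    - [-0.001,-0.003,0]
    - [-0.001,-0.002,0]
    - [0,0,0]
    - [0,0,0]
  fingers: [0,0,0,0,0]

```text
clock: 17.1
position: [527.6, -96.0, 40.8]
ee_rot: [-0.663, 0.749, -0.003, 0.002]
contact_force: [0.2, 0.6, 0.4]
gripper_width: 0.4
```

```bash
python3 st.py
```

```text
17.1 [527.6 -96.   40.8] yaw 1.4487 z [ 0.006 -0.001 -1.   ] F [0.2 0.6 0.4] w 0.4 j [ 0.12  0.42 -0.43  0.   -0.72 -0.25]
```

servo_tool:
  turn:
    - [0,0,0]
    - [0,0,0]
    - [0,0,0]
    - [0,0,0]
    - [0,0,0]
  dp:
    - [-0.003,-0.004,-0.001]
    - [-0.003,-0.004,-0.001]
    - [-0.002,-0.003,0]
    - [0,-0.001,0]
    - [0,0,0]
  fingers: [0,0,0,0,0]

```text
clock: 17.73
position: [518.9, -109.0, 38.6]
ee_rot: [-0.663, 0.749, -0.002, 0.002]
contact_force: [0.6, 0.7, -1.0]
gripper_width: 0.1
```

servo_tool:
  turn:
    - [0,0,0]
    - [0,0,0]
    - [0,0,0]
    - [0,0,0]
    - [0,0,0]
  dp:
    - [-0.002,-0.004,0]
    - [-0.002,-0.004,0]
    - [-0.002,-0.002,0]
    - [0,-0.001,0]
    - [0,0,0]
  fingers: [0,0,0,0,0]

```text
clock: 18.35
position: [512.5, -120.7, 38.6]
ee_rot: [-0.663, 0.749, -0.003, 0.002]
contact_force: [0.2, 0.5, 0.3]
gripper_width: -0.3
```

```bash
python3 st.py
```

```text
18.35 [ 512.5 -120.7   38.6] yaw 1.4486 z [ 0.006 -0.001 -1.   ] F [0.2 0.5 0.3] w -0.3 j [ 0.08  0.41 -0.45  0.   -0.71 -0.2 ]
```

servo_tool:
  turn:
    - [0,0,0]
    - [0,0,0]
    - [0,0,0]
    - [0,0,0]
    - [0,0,0]
  dp:
    - [-0.002,-0.003,0]
    - [-0.002,-0.003,0]
    - [-0.001,-0.002,0]
    - [0,0,0]
    - [0,0,0]
  fingers: [0,0,0,0,0]

```text
clock: 18.98
position: [507.2, -129.3, 38.7]
ee_rot: [-0.663, 0.749, -0.003, 0.002]
contact_force: [0.2, -0.1, -0.6]
gripper_width: 0.0
```

```bash
python3 st.py; python3 - <<'E'
from h import *
t=cam('top');s=cam('side')
a=cv2.resize(t['img'][120:240,300:420,::-1],None,fx=3.5,fy=3.5,interpolation=cv2.INTER_CUBIC)
b=cv2.resize(s['img'][90:195,230:335,::-1],None,fx=4,fy=4,interpolation=cv2.INTER_CUBIC)
cv2.imwrite('pics/push1.png',np.hstack([a,b]))
E
```

```text
18.98 [ 507.2 -129.3   38.7] yaw 1.4487 z [ 0.006 -0.001 -1.   ] F [ 0.2 -0.1 -0.6] w 0.0 j [ 0.06  0.4  -0.46  0.   -0.71 -0.19]
```

View pics/push1.png

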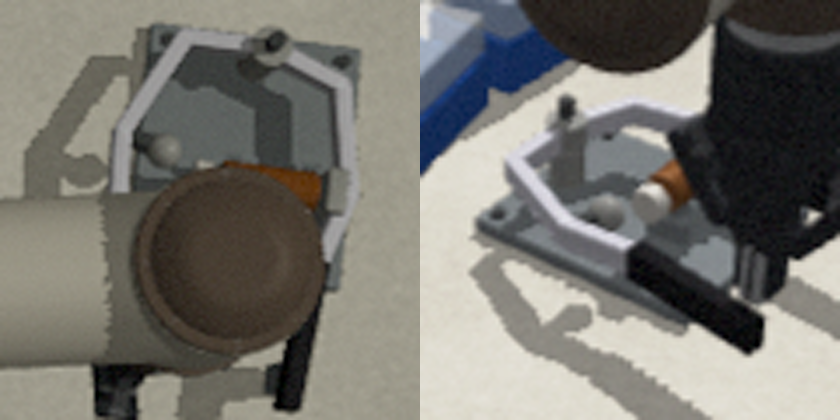

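```bash
python3 - <<'E'
from h import *
t=cam('top');s=cam('side')
S=lambda p:np.round((np.array(proj(s,p))-[230,90])*4+[420,0])
T=lambda p:np.round((np.array(proj(t,p))-[300,120])*3.5)
for n,p in dict(tcp=(507.2,-129.3,38.7),tcp60=(507.2,-129.3,60),pre=(541.4,-64.9,41.7),gp0=(522.5,-109.6,50),end_out=(504,-101,50),end_in=(498,-114,50)).items(): print(n,S(p),T(p))
# invert side pixel of handle end to z
for u,v in((755,318),(765,335),(745,348)): print(atz(s,230+(u-420)/4,90+v/4,62),atz(s,230+(u-420)/4,90+v/4,38))
E
```

```text
tcp [755. 326.] [ 97. 335.]
tcp60 [758. 298.] [102. 332.]
pre [651. 364.] [  1. 282.]
gp0 [717. 321.] [ 70. 310.]
end_out [740. 339.] [ 57. 337.]
end_in [759. 330.] [ 76. 346.]
[ 499.25695219 -109.02902261   62.        ] [ 510.71374818 -137.20188755   38.        ]
[487.77634535 -98.13984225  62.        ] [ 498.73553116 -125.84073154   38.        ]
[492.32393011 -82.12667978  62.        ] [ 503.48022435 -109.13350187   38.        ]
```

```bash
python3 - <<'E'
from h import *
s=cam('side');p=cv2.imread('pics/prepush.png')[220:420,560:800]
c=cv2.resize(s['img'][135:195,270:330,::-1],None,fx=8,fy=8,interpolation=cv2.INTER_CUBIC)
p=cv2.resize(p,(288,240));p=cv2.copyMakeBorder(p,0,240,0,0,0)
im=np.hstack([c,p]);im=np.clip(im.astype(float)*1.8,0,255).astype(np.uint8)
cv2.imwrite('pics/zoom.png',im)
E
```

```text
(no output)
```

View pics/zoom.png

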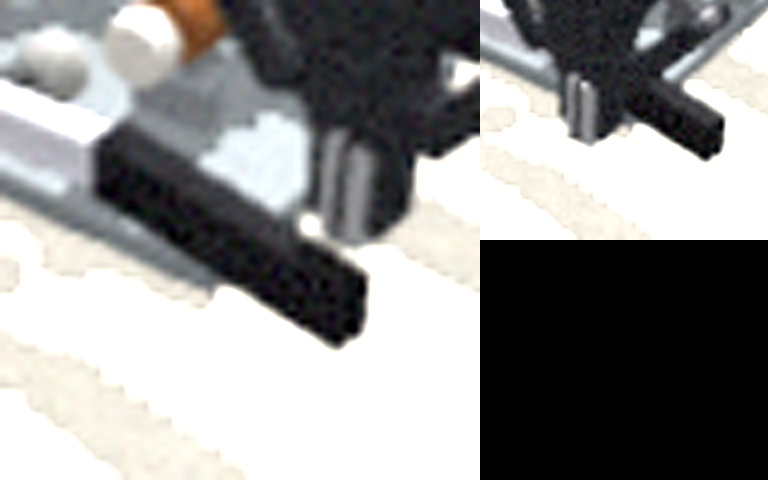

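servo_tool:
  turn:
    - [0,0.006,0]
    - [0,0,0]
    - [0,0,0]
    - [0,0,0]
    - [0,0,0]
  dp:
    - [0,0,0.025]
    - [0,0,0.015]
    - [0.008,0.024,0]
    - [0.008,0.02,0]
    - [0,0,0]
  fingers: [0,0,0,0,0]

```text
clock: 19.85
position: [523.4, -84.1, 79.9]
ee_rot: [-0.663, 0.749, -0.0, -0.001]
contact_force: [1.3, 0.4, -0.5]
gripper_width: 0.2
```

```bash
python3 st.py
```

```text
19.85 [523.4 -84.1  79.9] yaw 1.4483 z [-0.    -0.001 -1.   ] F [ 1.3  0.4 -0.5] w 0.2 j [ 0.15  0.36 -0.39  0.   -0.82 -0.27]
```

servo_tool:
  turn:
    - [0,0,0]
    - [0,0,0]
    - [0,0,0]
    - [0,0,0]
    - [0,0,0]
  dp:
    - [0,0.008,-0.005]
    - [0,0,-0.02]
    - [0,0,-0.02]
    - [0,0,-0.011]
    - [0,0,0]
  fingers: [0,0,0,0,0]

```text
clock: 20.48
position: [521.6, -76.6, 21.3]
ee_rot: [-0.662, 0.75, 0.0, -0.001]
contact_force: [-0.1, 0.1, 0.2]
gripper_width: 0.2
```

```bash
python3 st.py;  python3 - <<'E'
from h import *
s=cam('side');p=read_state()['position']
c=cv2.resize(s['img'][125:195,250:330,::-1],None,fx=8,fy=8,interpolation=cv2.INTER_CUBIC)
q=(np.array(proj(s,p))-[250,125]+.5)*8
cv2.circle(c,tuple(int(k) for k in q),4,(0,0,255),1)
cv2.imwrite('pics/low.png',np.clip(c.astype(float)*1.6,0,255).astype(np.uint8))
E
```

```text
20.48 [521.6 -76.6  21.3] yaw 1.4463 z [-0.002 -0.001 -1.   ] F [-0.1  0.1  0.2] w 0.2 j [ 0.16  0.44 -0.46  0.   -0.68 -0.29]
```

View pics/low.png

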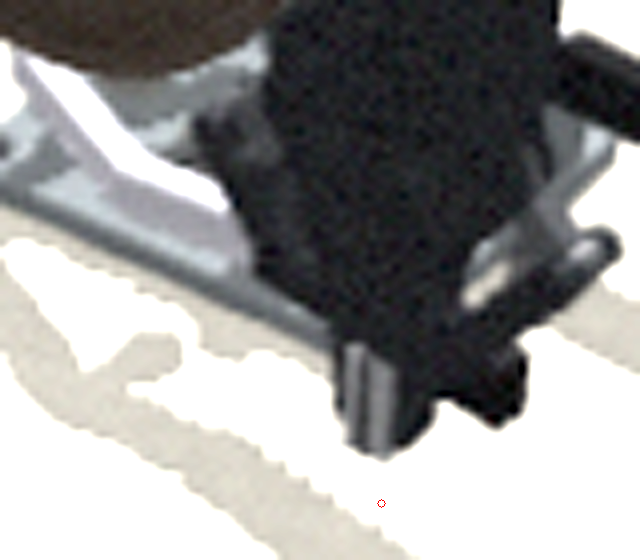

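servo_tool:
  turn:
    - [0,0,0]
    - [0,0,0]
    - [0,0,0]
    - [0,0,0]
    - [0,0,0]
  dp:
    - [0.001,-0.006,-0.004]
    - [0.001,-0.006,-0.003]
    - [0,-0.003,0]
    - [0,0,0]
    - [0,0,0]
  fingers: [0,0,0,0,0]

```text
clock: 21.15
position: [525.7, -93.0, 16.2]
ee_rot: [-0.662, 0.75, -0.001, 0.001]
contact_force: [0.1, 0.0, 0.6]
gripper_width: 0.1
```

servo_tool:
  turn:
    - [0,0,0]
    - [0,0,0]
    - [0,0,0]
    - [0,0,0]
    - [0,0,0]
  dp:
    - [0,-0.003,0]
    - [0,-0.003,0]
    - [0,-0.002,0]
    - [0,0,0]
    - [0,0,0]
  fingers: [0,0,0,0,0]

```text
clock: 21.78
position: [525.8, -100.9, 16.4]
ee_rot: [-0.662, 0.75, -0.001, 0.001]
contact_force: [-0.7, 1.2, 0.0]
gripper_width: -0.3
```

```bash
python3 st.py
```

```text
21.77 [ 525.8 -100.9   16.4] yaw 1.446 z [ 0.003 -0.    -1.   ] F [-0.7  1.2  0. ] w -0.3 j [ 0.11  0.45 -0.45  0.   -0.67 -0.24]
```

servo_tool:
  turn:
    - [0,0,0]
    - [0,0,0]
    - [0,0,0]
    - [0,0,0]
    - [0,0,0]
  dp:
    - [-0.002,-0.003,-0.001]
    - [-0.002,-0.003,0]
    - [-0.002,-0.003,0]
    - [0,0,0]
    - [0,0,0]
  fingers: [0,0,0,0,0]

```text
clock: 22.4
position: [519.8, -110.3, 15.5]
ee_rot: [-0.662, 0.75, -0.002, 0.002]
contact_force: [0.0, 1.5, 0.1]
gripper_width: 0.2
```

servo_tool:
  turn:
    - [0,0,0]
    - [0,0,0]
    - [0,0,0]
    - [0,0,0]
    - [0,0,0]
  dp:
    - [-0.002,-0.003,0]
    - [-0.002,-0.003,0]
    - [-0.002,-0.003,0]
    - [0,0,0]
    - [0,0,0]
  fingers: [0,0,0,0,0]

```text
clock: 23.02
position: [513.9, -119.9, 15.5]
ee_rot: [-0.662, 0.75, -0.002, 0.002]
contact_force: [0.5, 1.5, 0.4]
gripper_width: 0.1
```

```bash
python3 st.py
```

```text
23.02 [ 513.9 -119.9   15.5] yaw 1.4463 z [ 0.006 -0.    -1.   ] F [0.5 1.5 0.4] w 0.1 j [ 0.08  0.44 -0.47  0.   -0.66 -0.2 ]
```

servo_tool:
  turn:
    - [0,0,0]
    - [0,0,0]
    - [0,0,0]
    - [0,0,0]
    - [0,0,0]
  dp:
    - [-0.001,-0.0015,0]
    - [-0.001,-0.0015,0]
    - [0,0,0]
    - [0,0,0]
    - [0,0,0]
  fingers: [0,0,0,0,0]

```text
clock: 23.65
position: [512.1, -123.0, 15.5]
ee_rot: [-0.662, 0.75, -0.002, 0.002]
contact_force: [0.9, 1.9, 0.3]
gripper_width: -0.2
```

servo_tool:
  turn:
    - [0,0,0]
    - [0,0,0]
    - [0,0,0]
    - [0,0,0]
    - [0,0,0]
  dp:
    - [-0.001,-0.0015,0]
    - [-0.001,-0.0015,0]
    - [0,0,0]
    - [0,0,0]
    - [0,0,0]
  fingers: [0,0,0,0,0]

```text
clock: 24.28
position: [510.4, -126.1, 15.6]
ee_rot: [-0.662, 0.75, -0.002, 0.003]
contact_force: [1.3, 0.7, -1.5]
gripper_width: 0.0
```

```bash
python3 st.py
```

```text
24.27 [ 510.4 -126.1   15.6] yaw 1.4468 z [ 0.007 -0.    -1.   ] F [ 1.3  0.7 -1.5] w 0.0 j [ 0.07  0.44 -0.47  0.   -0.65 -0.19]
```

servo_tool:
  turn:
    - [0,0,0]
    - [0,0,0]
    - [0,0,0]
    - [0,0,0]
    - [0,0,0]
  dp:
    - [-0.001,-0.0016,0]
    - [-0.001,-0.0016,0]
    - [0,0,0]
    - [0,0,0]
    - [0,0,0]
  fingers: [0,0,0,0,0]

```text
clock: 24.9
position: [508.5, -129.5, 15.6]
ee_rot: [-0.662, 0.75, -0.003, 0.003]
contact_force: [1.2, 2.0, -0.4]
gripper_width: 0.1
```

servo_tool:
  turn:
    - [0,0,0]
    - [0,0,0]
    - [0,0,0]
    - [0,0,0]
    - [0,0,0]
  dp:
    - [-0.001,-0.0016,0]
    - [-0.001,-0.0016,0]
    - [0,0,0]
    - [0,0,0]
    - [0,0,0]
  fingers: [0,0,0,0,0]

```text
clock: 25.52
position: [507.3, -131.9, 15.7]
ee_rot: [-0.662, 0.749, -0.003, 0.004]
contact_force: [1.5, 3.3, -0.4]
gripper_width: -0.3
```

servo_tool:
  turn:
    - [0,0,0]
    - [0,0,0]
    - [0,0,0]
    - [0,0,0]
    - [0,0,0]
  dp:
    - [-0.0005,-0.0012,0]
    - [-0.0005,-0.0012,0]
    - [0,0,0]
    - [0,0,0]
    - [0,0,0]
  fingers: [0,0,0,0,0]

```text
clock: 26.15
position: [507.2, -132.0, 15.7]
ee_rot: [-0.662, 0.749, -0.003, 0.006]
contact_force: [2.2, 2.7, -0.7]
gripper_width: -0.1
```

servo_tool:
  turn:
    - [0,0,0]
    - [0,0,0]
    - [0,0,0]
    - [0,0,0]
    - [0,0,0]
  dp:
    - [-0.0005,-0.0015,0]
    - [-0.0005,-0.0015,0]
    - [-0.0005,-0.0015,0]
    - [-0.0005,-0.0015,0]
    - [-0.0005,-0.0015,0]
  fingers: [0,0,0,0,0]

```text
clock: 26.78
position: [506.1, -134.5, 15.8]
ee_rot: [-0.662, 0.75, -0.002, 0.009]
contact_force: [1.5, 9.8, 0.2]
gripper_width: 0.1
```

```bash
python3 st.py
```

```text
26.77 [ 506.1 -134.5   15.8] yaw 1.446 z [ 0.016  0.01  -1.   ] F [1.5 9.8 0.2] w 0.1 j [ 0.04  0.43 -0.48 -0.02 -0.64 -0.16]
```

servo_tool:
  turn:
    - [0,0,0]
    - [0,0,0]
    - [0,0,0]
    - [0,0,0]
    - [0,0,0]
  dp:
    - [-0.0003,-0.0013,0]
    - [-0.0003,-0.0013,0]
    - [-0.0003,-0.0013,0]
    - [0,0,0]
    - [0,0,0]
  fingers: [0,0,0,0,0]

```text
clock: 27.4
position: [506.1, -134.5, 15.9]
ee_rot: [-0.662, 0.75, -0.001, 0.012]
contact_force: [2.4, 6.9, -0.9]
gripper_width: -0.2
```

```bash
python3 st.py
```

```text
27.4 [ 506.1 -134.5   15.9] yaw 1.4461 z [ 0.019  0.015 -1.   ] F [ 2.4  6.9 -0.9] w -0.2 j [ 0.04  0.43 -0.47 -0.02 -0.64 -0.15]
```

servo_tool:
  turn:
    - [-0.006,0.008,0]
    - [-0.006,0.008,0]
    - [0,0,0]
    - [0,0,0]
    - [0,0,0]
  dp:
    - [-0.0004,-0.0013,0]
    - [-0.0004,-0.0013,0]
    - [-0.0004,-0.0015,0]
    - [-0.0004,-0.0015,0]
    - [-0.0004,-0.0015,0]
  fingers: [0,0,0,0,0]

```text
clock: 28.02
position: [503.5, -138.7, 15.8]
ee_rot: [-0.662, 0.75, 0.002, 0.003]
contact_force: [1.1, 4.6, 0.2]
gripper_width: 0.0
```

```bash
python3 st.py
```

```text
28.02 [ 503.5 -138.7   15.8] yaw 1.4461 z [ 0.001  0.006 -1.   ] F [1.1 4.6 0.2] w 0.0 j [ 0.04  0.44 -0.47 -0.01 -0.66 -0.16]
```

servo_tool:
  turn:
    - [0,0,0]
    - [0,0,0]
    - [0,0,0]
    - [0,0,0]
    - [0,0,0]
  dp:
    - [-0.0004,-0.0011,0]
    - [-0.0004,-0.0011,0]
    - [-0.0004,-0.0011,0]
    - [0,0,0]
    - [0,0,0]
  fingers: [0,0,0,0,0]

```text
clock: 28.65
position: [502.2, -141.4, 15.8]
ee_rot: [-0.661, 0.75, 0.002, 0.003]
contact_force: [1.4, 3.7, 0.4]
gripper_width: 0.1
```

```bash
python3 st.py
```

```text
28.65 [ 502.2 -141.4   15.8] yaw 1.4453 z [ 0.002  0.007 -1.   ] F [1.4 3.7 0.4] w 0.1 j [ 0.03  0.44 -0.47 -0.01 -0.66 -0.15]
```

servo_tool:
  turn:
    - [0,0,0]
    - [0,0,0]
    - [0,0,0]
    - [0,0,0]
    - [0,0,0]
  dp:
    - [-0.0004,-0.0011,0]
    - [-0.0004,-0.0011,0]
    - [-0.0003,-0.0008,0]
    - [0,0,0]
    - [0,0,0]
  fingers: [0,0,0,0,0]

```text
clock: 29.28
position: [502.3, -141.4, 15.8]
ee_rot: [-0.661, 0.75, 0.003, 0.006]
contact_force: [0.9, 4.1, -0.5]
gripper_width: 0.2
```

```bash
python3 st.py
```

```text
29.27 [ 502.3 -141.4   15.8] yaw 1.445 z [ 0.005  0.011 -1.   ] F [ 0.9  4.1 -0.5] w 0.2 j [ 0.03  0.44 -0.47 -0.02 -0.66 -0.14]
```

servo_tool:
  turn:
    - [-0.005,0.003,0]
    - [-0.005,0.002,0]
    - [0,0,0]
    - [0,0,0]
    - [0,0,0]
  dp:
    - [-0.0003,-0.0011,0]
    - [-0.0003,-0.0011,0]
    - [-0.0003,-0.0011,0]
    - [-0.0003,-0.0011,0]
    - [-0.0003,-0.0011,0]
  fingers: [0,0,0,0,0]

```text
clock: 29.9
position: [501.7, -142.6, 15.8]
ee_rot: [-0.661, 0.75, 0.001, 0.003]
contact_force: [1.1, 9.7, 1.0]
gripper_width: 0.2
```

```bash
python3 st.py; python3 - <<'E'
from h import *
t=cam('top');s=cam('side')
a=cv2.resize(t['img'][120:240,300:420,::-1],None,fx=3.2,fy=3.2,interpolation=cv2.INTER_CUBIC)
b=cv2.resize(s['img'][105:165,250:310,::-1],None,fx=6.4,fy=6.4,interpolation=cv2.INTER_CUBIC)
cv2.imwrite('pics/home.png',np.hstack([a,b]))
E
```

```text
29.9 [ 501.7 -142.6   15.8] yaw 1.444 z [ 0.003  0.006 -1.   ] F [1.1 9.7 1. ] w 0.2 j [ 0.03  0.44 -0.47 -0.01 -0.66 -0.15]
```

View pics/home.png

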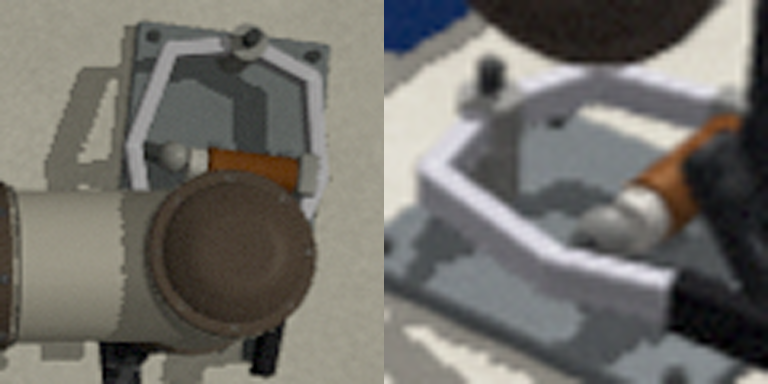

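servo_tool:
  turn:
    - [0,0,0]
    - [0,0,0]
    - [0,0,0]
    - [0,0,0]
    - [0,0,0]
  dp:
    - [0.002,0.004,0]
    - [0.003,0.006,0]
    - [0.005,0.008,0]
    - [0.006,0.009,0]
    - [0.006,0.009,0]
  fingers: [0,0,0,0,0]

```text
clock: 30.62
position: [522.3, -106.2, 15.4]
ee_rot: [-0.66, 0.751, 0.003, 0.001]
contact_force: [-0.4, 1.3, 0.2]
gripper_width: 0.3
```

servo_tool:
  turn:
    - [0,0,0]
    - [0,0,0]
    - [0,0,0]
    - [0,0,0]
    - [0,0,0]
  dp:
    - [0.006,0.01,0]
    - [0.004,0.015,0]
    - [0,0.025,0]
    - [0,0.03,0]
    - [0,0.02,0]
  fingers: [0,0,0,0,0]

```text
clock: 31.25
position: [534.3, -1.5, 15.2]
ee_rot: [-0.66, 0.751, 0.002, 0.0]
contact_force: [-0.2, -0.7, 0.6]
gripper_width: -0.1
```

servo_tool:
  turn:
    - [0,0,0]
    - [0,0,0]
    - [0,0,0]
    - [0,0,0]
    - [0,0,0]
  dp:
    - [-0.02,0.035,0.03]
    - [-0.02,0.04,0.04]
    - [-0.02,0.04,0.03]
    - [-0.01,0.02,0.02]
    - [0,0,0]
  fingers: [0,0,0,0,0]

```text
clock: 31.88
position: [461.5, 141.8, 138.2]
ee_rot: [-0.662, 0.75, 0.002, 0.0]
contact_force: [-0.7, -0.4, -1.3]
gripper_width: 0.1
```

```bash
python3 st.py; python3 - <<'E'
from h import *
t=cam('top');save(t,'after_top',(120,120,300,150),2.6)
s=cam('side');save(s,'after_side')
o=(609.3,-231.5);y=-.12
def W(l):
    c,n=np.cos(y),np.sin(y);return np.array([o[0]+c*l[0]-n*l[1],o[1]+n*l[0]+c*l[1],l[2]])
def prof(d,f,z,n):
    P=[proj(d,f(k,z)) for k in np.arange(-36,58,2.)]
    g=cv2.remap(d['img'],np.float32([[p for p in P]])[...,0],np.float32([[p for p in P]])[...,1],cv2.INTER_LINEAR)[0].astype(int)
    print(n,(g[:,0]-g[:,2]).tolist(),'B',g[:,2].tolist())
for nm,d in(('top',t),('side',s)):
    prof(d,lambda k,z:W((0,-12+k,z)),60,nm+' press k=-36..56 step2')
    for i,c in enumerate(((537,280.9),(614.6,286.2))):
        prof(d,lambda k,z:np.array([c[0]-.062*k,c[1]+.998*k,z]),54,nm+' ref')
for q in('cap_cup','tape_roll','jaw','vial_mid','cap_top'):
    for r in search_frame(q,'top')[:2]: print(q,np.round(r['box'],0).tolist(),round(r['score'],2))
E
```

```text
31.88 [461.5 141.8 138.2] yaw 1.4461 z [-0.002  0.004 -1.   ] F [-0.7 -0.4 -1.3] w 0.1 j [ 0.63  0.21 -0.43 -0.01 -0.93 -0.75]
top press k=-36..56 step2 [9, 37, 64, 74, 75, 70, 76, 76, 74, 71, 70, 73, 75, 71, 74, 73, 72, 70, 67, 71, 72, 73, 69, 72, 76, 74, 73, 72, 76, 74, 73, 72, 61, 45, 16, 13, 12, 12, 14, 14, 12, 7, 2, 0, -1, 0, 0] B [68, 37, 20, 17, 15, 21, 15, 15, 17, 20, 22, 19, 15, 20, 19, 20, 21, 23, 27, 22, 22, 19, 23, 21, 18, 20, 21, 21, 18, 19, 20, 18, 16, 3, 94, 129, 138, 137, 136, 132, 101, 59, 55, 70, 80, 76, 64]
top ref [19, 21, 20, 19, 21, 19, 18, 20, 20, 21, 19, 19, 19, 16, 16, 17, 16, 15, 17, 20, 22, 21, 22, 22, 19, 26, 42, 65, 75, 76, 79, 78, 77, 76, 62, 18, 14, 13, 14, 13, 13, 10, 0, 2, 8, 12, 14] B [47, 47, 43, 45, 42, 44, 44, 41, 41, 37, 35, 33, 32, 34, 36, 37, 33, 33, 30, 30, 36, 42, 44, 43, 44, 39, 29, 18, 16, 14, 12, 12, 10, 8, 24, 110, 136, 138, 136, 139, 135, 101, 45, 53, 69, 82, 88]
top ref [37, 58, 66, 70, 75, 82, 86, 76, 73, 74, 77, 76, 74, 75, 71, 73, 73, 70, 79, 72, 70, 75, 78, 76, 70, 77, 80, 76, 71, 72, 79, 77, 83, 78, 47, 16, 13, 14, 15, 13, 11, 7, 1
[... 902 characters left out ...]
 42, 41, 40, 43, 40, 38, 39, 38, 38, 36, 34, 23, 72, 197, 209, 209, 213, 211, 169, 111, 102, 104, 112, 119]
side ref [13, 18, 53, 86, 94, 92, 93, 92, 91, 91, 93, 90, 91, 90, 90, 92, 90, 92, 92, 91, 90, 91, 90, 90, 90, 89, 90, 90, 90, 90, 88, 88, 88, 78, 53, 30, 16, 12, 12, 11, 12, 10, 6, 6, 5, -2, -4] B [215, 207, 136, 70, 53, 49, 45, 42, 43, 43, 38, 42, 42, 44, 46, 41, 45, 43, 42, 44, 43, 43, 44, 42, 41, 41, 43, 40, 39, 38, 38, 39, 37, 34, 23, 114, 192, 204, 206, 206, 200, 151, 106, 102, 103, 112, 117]
cap_cup [235.0, 231.0, 27.0, 26.0] 0.81
tape_roll [231.0, 131.0, 38.0, 33.0] 0.56
jaw [318.0, 127.0, 67.0, 94.0] 0.96
jaw [236.0, 228.0, 27.0, 32.0] 0.69
cap_top [356.0, 169.0, 8.0, 5.0] 0.44
```

```bash
python3 - <<'E'
from h import *
t=cam('top')['img'][...,::-1];o=cv2.resize(cv2.imread('pics/top0.png'),(512,384),interpolation=cv2.INTER_AREA)
for n,(x,y,w,h) in dict(cup=(232,226,40,34),tape=(228,126,42,40),handle=(315,180,25,42),capped_far=(128,158,46,14)).items():
    p=o[y:y+h,x:x+w];r=cv2.matchTemplate(t[y-8:y+h+8,x-8:x+w+8],p,cv2.TM_CCOEFF_NORMED);print(n,np.subtract(np.unravel_index(r.argmax(),r.shape),8),r.max().round(2))
print(read_state()['contact_force']); job_done()
E
```

```text
cup [0 0] 0.99
tape [0 0] 1.0
handle [0 0] 1.0
capped_far [0 0] 0.99
[-0.37149372  0.16285176 -0.53380571]
the job is handed in; nothing more can be done
```

The vial with the perched cap, the one nearest the robot, was laid in the press, capped, and left lying there. The job was handed in at about 32 s of the 67 s limit.

- **Press stroke:** the force at the grip built to about 10 N, then gave way to about 4 N. It rose again over the last millimetre and reached about 10 N, below the 17 N cracking limit. I eased off straight away.
- **Last checks:**
  - The pressed vial's amber length, about 66 mm in the top picture, is no longer than a capped vial's, about 68 mm. A perched one would show about 72 mm, so the cap reads as home.
  - The handle is back exactly at its open position.
  - The cup, the tape and the farthest capped vial show no shift.
  - The middle capped vial was partly hidden by the arm in the last top picture. In the side picture it lined up as expected.
  - The arm is clear, with the force reading at noise level.
- **What disagreed:**
  - The shut fingertips appeared about 17 mm above the reported tool point. My first approach to the handle therefore passed over it without pushing it, and I repeated it lower.
  - The gripper read 20.7 mm while holding the 28 mm vial, but the vial was held securely.

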